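# Draw the guarded cassette bolt with the hooked rod

### The arm

A 7-joint arm with a two-finger parallel gripper is mounted at the origin on a cart in front of the work surface, level with it; the furniture and walls round the work are solid. World frame = base frame: x ahead of the robot, y to its left, z up, the work surface at z = 0. Lengths are in mm, angles in rad, forces in N, time in s.
With the tool pointing down it reaches from about 400 to 875 mm from the base axis. Payload 4.4 kg.
Tool frame: the origin (TCP) lies midway between the tips of the shut fingers; the grasp point (between the pads) lies 19 mm behind it; z points along the fingers, y is the direction in which the jaws open and shut (so a half turn about z gives the same grasp; the last joint's range is limited). The gripper opens to 85 mm and grips with 20 to 120 N. Pads are 22 mm wide; open, the fingers measure 114 mm over their backs; the gripper's body (76 mm by 85 mm) begins 54 mm behind the grasp point. The pads swing forward as they close: fully open they stand 13 mm farther back than shut.
Start: joints at [-1.173, 0.628, 0.038, 1.517, -0.027, 0.996, -0.02], TCP at [290.757, 581.359, 231.313] pointing down, gripper open.
Joint ranges: [-3.06, 3.06], [-0.37, 2.12], [-1.25, 1.32], [0.18, 2.47], [-1.1, 4.24], [0.23, 1.98], [-2.94, 2.94]. Speed limits (rad/s): [2.57, 2.57, 3.14, 3.14, 3.14, 3.14, 3.14].

### API

Orientations are given as [roll, pitch, yaw] about the fixed x, y, z axes, in that order (R = Rz(yaw) Ry(pitch) Rx(roll)).
In Python, from station import env gives the robot as it stands. The module is installed in compiled form; this text tells all that it offers.
- The arm moves only by the tool arm_command, never from a script. Its argument "motion" is a list that holds one entry, the list of rows, each a list of 4 numbers: the shift along the tool's x, y, z in mm, then the turn about the tool's z in degrees. A call has 1 to 10 rows; each row shifts and turns the commanded pose from where the row before left it, along the tool's axes as they then stand; what a row does not reach is not made up. A row lasts 1/12 s, in which the tool goes at most 41.7 mm and 7.16 degrees, less where a joint would pass 70% of its speed; a pose out of reach is approached as far as the arm can. A call with a gripper value outside its range is refused whole. "gripper" is the finger opening in mm, from 0 to 85.4, set as the call begins (left out, the last holds). The fingers move at their own pace and stop on an object; the grip force is fixed at half the most. Time passes only in rows, so rows that do not move let the fingers close. It gives the time, the measured TCP pose, the force and the opening at its end, in the units of the state.
- env.sense(): the state, without advancing time (a new reading comes with each control period).
- env.camera(name): name is "scene" or "side" or "wrist"; returns (picture, depth): 384x512x3 uint8, red, green, blue; 384x512 float32, mm along the optical axis (not along the pixel's ray), 0 where there is no reading.
- env.get_calibration(name): a dict with "camera_matrix" (3x3 intrinsics, pixels), "extrinsics" (4x4, takes a point from camera to world coordinates); the wrist camera has in their place "mount" (4x4, takes a point from camera to tool coordinates, whose origin is the TCP and whose axes are the flange's). Camera axes: x right, y up, looking along -z (the intrinsics and any distortion apply to the point x, -y, -z); pixel columns grow to the right and rows downward; lengths in mm; the calibration is good to about 2 mm. A picture is of the moment at which its call begins: read the wrist's pose just before it. get_calibration takes no time and is no camera call.
- env.hand_in(): hands the job in, once; it reports no verdict.
The state is a dict: "time_s": time; "joint_positions": joint angles; "joint_velocities": joint speeds; "joint_torque": joint torques, N m; "tcp_pos": TCP position; "tool_rot": TCP orientation; "force": force on the tool from outside, world axes, zero at the start; "moment": the same for the moment, N m; "opening": opening from 0.0 (shut) to 1.0 (fully open).
Only numpy, scipy, OpenCV 4.12 (cv2) and the standard library are available. Lean on these libraries where they do the work, as an engineer would, in place of code of your own. Each camera call takes 0.05 s, during which the arm holds its last target. There are 200 camera calls.

### The job

Unlock the slide cassette: pick up the rod with the hooked end, reach it in under the wire guard behind the upright pin of the bolt, and pull the bolt fully back towards the open front of the guard. Then lay the hooked rod flat on the desk, touching neither guard nor bolt, and let go. Keep the gripper itself off the guard and the bolt, and leave the straight rod where it lies.

Things in the scene. Friction and masses are not known exactly. Their poses are not given: they have to be found in the camera images.
- hook_rod: Loose hooked rod, 0.12 kg, lying flat. Black handle 110 (along x) x 20 x 28 high (mm); origin at the centre of the handle's underside, z up; mass centre inside the handle. A steel shaft 8 in diameter runs along +x, axis 14 above the underside, to x = 180, where it turns at a right angle to its left (+y): hook foot with axis at x = 180, ending at y = 32. Grip across the handle.
- straight_rod: Loose bystander rod with the same handle and frame and a straight shaft without a hook, outermost x = 184. Not to be used or moved. (Keep clear too of the tall fixed microscope that stands to the right of the guard.)
- guard: Fixed wire guard; grey cassette, 134 high, closes its far end at x = 100. Origin: desk level, middle of open front; +x into the guard, +y left (mm). Inner width 128 (y +-64), roof wires' underside at z 102. Bolt along y = 0, with guides 28 high. Its upright pin, 10 in diameter, stands at y = 0, x = 65 minus the bolt's travel, top at z 80. Otherwise empty above z 30.
- bolt (a joint): How far the bolt is drawn, in m, towards the guard's open front (guard -x): 0 is shut (locked), 0.040 is its stop (fully back). About 2 N of friction; it stays where it is left.

How it is judged:
By the outcome, as a careful person would: the job done as asked, in the order asked, and still so for the second after the job is handed in, with the robot touching nothing.
It also fails if it takes over 54 s, if anything falls off the work surface, if the arm or the gripper's body presses on something with over 40 N, if the wrist force passes 120 N, or if a joint passes its speed limit or range.

## Working session

There is one attempt and no reset: what is moved stays moved. The work goes in short steps, Python scripts to look and compute and a tool call to move; the robot and the scene stay as the last step left them, time stands still between calls to the robot, and variables do not carry over. Pictures are saved under pics/ and viewed, about 8 in all and at most 12, crops included, and the job is handed in when it is done.

Besides the shell and the picture viewer there is one more tool, called after ">>>" as a command line: name --argument value ..., lists and objects as JSON in quotes. arm_command: Moves the arm, as the interface text tells. Its arguments: {"type":"object","properties":{"motion":{"type":"array"},"gripper":{"type":"number"}},"required":["motion"]}

```bash
mkdir -p pics; cat > h.py <<'E'
import numpy as np, cv2
from station import env
def snap(n,f=None):
    im,d=env.camera(n)
    np.savez(f'{n}.npz',im=im,d=d)
    cv2.imwrite(f'pics/{f or n}.png',im[...,::-1]); return im,d
def pts(n,uv,d=None,z=None,T=None):
    c=env.get_calibration(n);K=c['camera_matrix'];E=c['extrinsics'] if T is None else T
    if d is None:d=np.load(f'{n}.npz')['d']
    out=[]
    for u,v in uv:
        r=np.array([(u-K[0,2])/K[0,0],-(v-K[1,2])/K[1,1],-1.])
        if z is None: p=E[:3,:3]@(r*d[int(round(v)),int(round(u))])+E[:3,3]
        else:
            w=E[:3,:3]@r; p=E[:3,3]+w*(z-E[2,3])/w[2]
        out.append(p)
    return np.array(out).round(1)
E
python3 - <<'E'
from h import *
s=env.sense();print(s)
for n in('scene','side'):
    snap(n);c=env.get_calibration(n);print(c)
a=np.hstack([cv2.imread('pics/scene.png'),cv2.imread('pics/side.png')]);
E
```

```text
{'time_s': 0.0, 'joint_positions': array([-1.17279995,  0.62934661,  0.0384192 ,  1.51840626, -0.02701377,
        0.99632007, -0.02002774]), 'joint_velocities': array([ 0.00157032, -0.00077527,  0.0008633 , -0.00058717,  0.00232046,
        0.00124458,  0.0006423 ]), 'joint_torque': array([-9.13573285e-05, -5.63406587e+01,  1.22595571e+00, -1.93447709e+01,
        1.09500729e-02,  1.06262232e-02, -6.85269271e-06]), 'tcp_pos': array([290.44205955, 580.76902317, 230.37614356]), 'tool_rot': array([-3.13962946e+00,  2.09456938e-06,  2.67777858e+00]), 'force': array([0.52835404, 0.49030305, 0.26780915]), 'moment': array([ 0.02269998, -0.01002192,  0.02429518]), 'opening': 0.9985066037426065}
{'camera_matrix': array([[348.7805742 ,   0.        , 253.33080252],
       [  0.        , 348.7805742 , 193.87833859],
       [  0.        ,   0.        ,   1.        ]]), 'extrinsics': array([[ 8.46638469e-01,  3.02361625e-01, -4.37927791e-01,
         2.14951471e+02],
       [-5.32130762e-01,  4.90798308e-01, -6.89894102e-01,
        -5.36255457e+02],
       [ 6.33671698e-03,  8.17125736e-01,  5.76424650e-01,
         5.55611421e+02],
       [ 0.00000000e+00,  0.00000000e+00,  0.00000000e+00,
         1.00000000e+00]])}
{'camera_matrix': array([[419.05332272,   0.        , 256.78428227],
       [  0.        , 419.05332272, 192.30213739],
       [  0.        ,   0.        ,   1.        ]]), 'extrinsics': array([[ 9.47639149e-01,  1.63130344e-01, -2.74533304e-01,
         3.66865143e+02],
       [-3.18647919e-01,  5.39725150e-01, -7.79204893e-01,
        -6.08935175e+02],
       [ 2.10605667e-02,  8.25884528e-01,  5.63445827e-01,
         5.32309300e+02],
       [ 0.00000000e+00,  0.00000000e+00,  0.00000000e+00,
         1.00000000e+00]])}
```

View pics/scene.png

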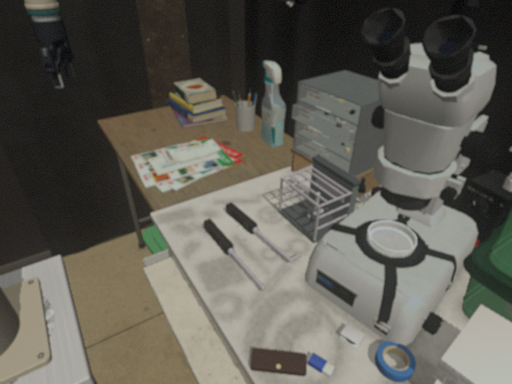

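View pics/side.png

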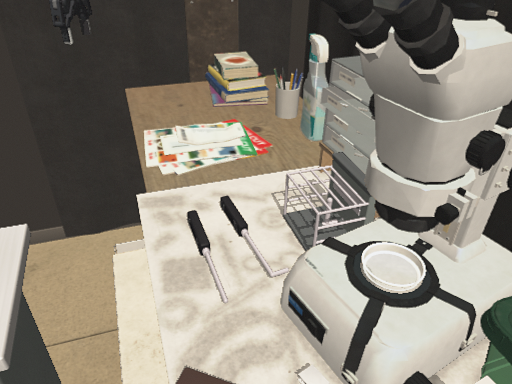

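The scene shows both rods. The hooked one is nearest the guard: handle at about (240,216) in scene and (232,213) in side, hook end near (293,258) and (285,271). The guard is at about (318,200), to the left of the microscope. Next I'll enlarge it.

```bash
python3 - <<'E'
import cv2,numpy as np
a=cv2.imread('pics/side.png')[150:310,180:390]; b=cv2.imread('pics/scene.png')[145:305,195:375]
a=cv2.resize(a,None,fx=3.6,fy=3.6,interpolation=cv2.INTER_CUBIC)
b=cv2.resize(b,None,fx=3.6,fy=3.6,interpolation=cv2.INTER_CUBIC)
cv2.imwrite('pics/c1.png',a);cv2.imwrite('pics/c2.png',b)
E
```

```text
(no output)
```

View pics/c1.png

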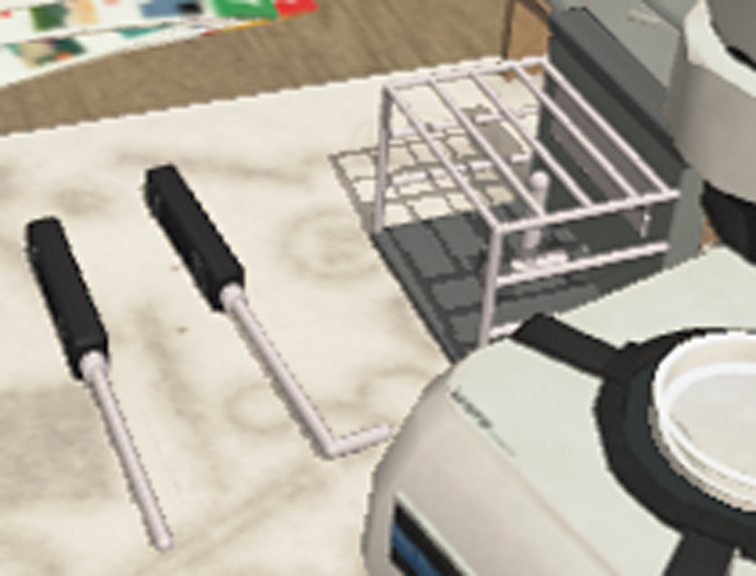

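View pics/c2.png

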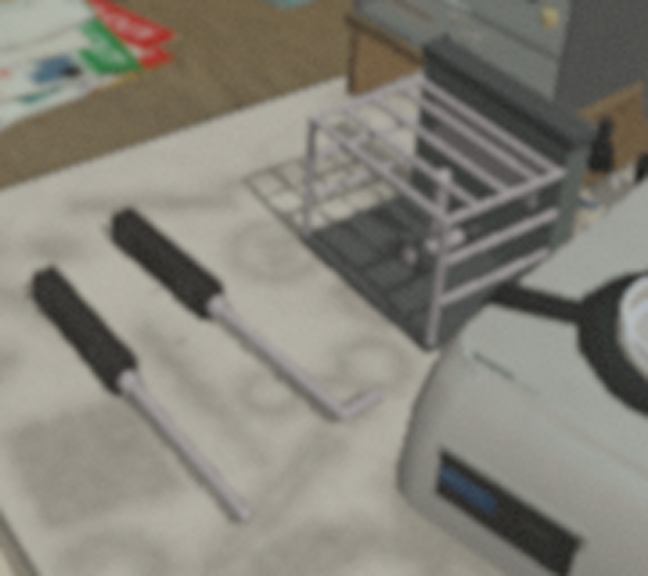

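```bash
python3 - <<'E'
from h import *
o1=np.array([180,150]);o2=np.array([195,145])
def P(n,l,z):
    o=o1 if n=='side' else o2
    uv=[np.array(p)/3.6+o for p in l]
    print(n,z,pts(n,uv,z=z).tolist(), 'depth z',pts(n,uv)[:,2].tolist())
P('side',[(232,290),(328,450),(388,430)],14)
P('scene',[(217,303),(340,413),(379,396)],14)
P('side',[(160,172),(224,290)],28)
P('scene',[(123,215),(207,298)],28)
P('side',[(92,362),(163,545)],14)
P('scene',[(125,378),(243,518)],14)
P('side',[(388,88),(497,227),(544,62),(677,196)],105)
P('scene',[(314,122),(439,220),(418,80),(562,174)],105)
P('side',[(377,232)],0);P('scene',[(307,234),(432,343)],0)
P('side',[(541,177)],80);P('scene',[(443,175)],80)
E
```

```text
side 14 [[554.7, -9.7, 14.0], [563.1, -136.3, 14.0], [595.3, -132.5, 14.0]] depth z [20.7, 15.8, 17.0]
scene 14 [[553.6, -12.6, 14.0], [562.5, -134.0, 14.0], [590.9, -135.2, 14.0]] depth z [19.5, 14.5, 15.0]
side 28 [[541.4, 88.8, 28.0], [545.6, -24.6, 28.0]] depth z [27.9, 21.1]
scene 28 [[539.0, 87.0, 28.0], [542.0, -18.6, 28.0]] depth z [28.1, 21.3]
side 14 [[470.4, -43.2, 14.0], [473.7, -168.6, 14.0]] depth z [21.5, 13.5]
scene 14 [[468.8, -41.6, 14.0], [471.1, -168.6, 14.0]] depth z [20.3, 12.8]
side 105 [[652.1, 22.8, 105.0], [654.7, -107.3, 105.0], [745.7, 23.3, 105.0], [749.8, -110.3, 105.0]] depth z [107.2, 108.7, 108.7, 105.6]
scene 105 [[649.1, 19.5, 105.0], [649.0, -106.8, 105.0], [743.2, 25.3, 105.0], [746.0, -110.7, 105.0]] depth z [101.9, 40.9, 105.9, 102.9]
side 0 [[656.1, 32.1, 0.0]] depth z [8.3]
scene 0 [[658.0, 30.6, 0.0], [659.6, -105.3, 0.0]] depth z [8.7, 7.1]
side 80 [[712.5, -45.2, 80.0]] depth z [78.2]
scene 80 [[707.7, -46.7, 80.0]] depth z [108.0]
```

```bash
python3 - <<'E'
from h import *
print(env.get_calibration('wrist'))
A=[]
for n in('side','scene'):
    d=np.load(n+'.npz')['d'];v,u=np.mgrid[0:384,0:512];c=env.get_calibration(n);K=c['camera_matrix'];E=c['extrinsics']
    r=np.stack([(u-K[0,2])/K[0,0],-(v-K[1,2])/K[1,1],-np.ones_like(d)],-1)*d[...,None]
    w=r@E[:3,:3].T+E[:3,3]; A.append(w[d>0])
A=np.concatenate(A);np.save('cloud.npy',A)
# max height grid 50mm
print('cols y 600..-300 step50')
for x in range(250,900,50):
    row=[]
    for y in range(600,-350,-50):
        m=(abs(A[:,0]-x)<25)&(abs(A[:,1]-y)<25)
        row.append(int(A[m,2].max()) if m.any() else -999)
    print(x,row)
m=(A[:,2]>15)&(A[:,0]>480)&(A[:,0]<660)&(A[:,1]<-110)
for x in range(500,660,20):
    k=m&(abs(A[:,0]-x)<10); print(x,[ (A[k&(A[:,2]>h)][:,1].max().round() if (k&(A[:,2]>h)).any() else None) for h in (20,60,150)])
E
```

```text
{'camera_matrix': array([[305.07891707,   0.        , 257.22632533],
       [  0.        , 305.07891707, 192.19123475],
       [  0.        ,   0.        ,   1.        ]]), 'mount': array([[-1.19495717e-03,  9.44025964e-01,  3.29868990e-01,
         8.47724827e+01],
       [ 9.99998573e-01,  7.34024055e-04,  1.52186993e-03,
         3.53947468e-01],
       [ 1.19455295e-03,  3.29870338e-01, -9.44025494e-01,
        -1.42972814e+02],
       [ 0.00000000e+00,  0.00000000e+00,  0.00000000e+00,
         1.00000000e+00]])}
cols y 600..-300 step50
250 [444, 450, 347, -746, -746, -746, -749, -747, -749, -999, -999, -999, -999, -999, -999, -999, -999, -999, -999]
300 [410, 450, 346, -746, -746, -748, -744, -748, -746, -750, -42, -52, -52, -52, -52, -51, -52, -52, -999]
350 [442, 445, -748, -747, -746, -746, -746, -745, 1, 1, 1, 1, 1, 1, 2, 2, 2, 1, 12]
400 [-31, -23, -20, -21, -25, -25, -31, -32, 2, 2, 3, 2, 2, 2, 2, 3, 2, 13, 15]
450 [-28, -21, -18, -18, -21, -24, -27, -32, 2, 3, 2, 30, 30, 29, 19, 19, 2, 2, 15]
500 [-31, -17, 5, -2, -20, -21, -26, -31, 2, 2, 2, 27, 28, 28, 16, 18, 2, 3, 2]
[... 384 characters left out ...]
-26, -30, -31, 2, 1, 186, 186, 135, 136, 136, 106, 109, 125, 412]
800 [-32, -31, -31, -31, -31, -31, -31, 453, 457, 274, 274, 274, 274, 274, 72, 106, 134, 321, 321]
850 [118, 116, -31, 140, 144, -31, -30, -31, 274, 275, 275, 275, 275, 274, 74, -999, 320, 320, 320]
500 [None, None, None]
520 [None, None, None]
540 [np.float64(-238.0), np.float64(-238.0), np.float64(-238.0)]
560 [np.float64(-132.0), np.float64(-187.0), np.float64(-238.0)]
580 [np.float64(-180.0), np.float64(-180.0), np.float64(-240.0)]
600 [np.float64(-178.0), np.float64(-178.0), np.float64(-228.0)]
620 [np.float64(-167.0), np.float64(-167.0), np.float64(-223.0)]
640 [np.float64(-110.0), np.float64(-111.0), np.float64(-221.0)]
```

>>> arm_command --motion '[[[-24, -19.3, 1.5, 0], [-24, -19.3, 1.5, 0], [-24, -19.3, 1.5, 0], [-24, -19.3, 1.5, 0], [-24, -19.3, 1.5, 0], [-24, -19.3, 1.5, 0], [-24, -19.3, 1.5, 0], [-24, -19.3, 1.5, 0], [-24, -19.3, 1.5, 0], [-24, -19.3, 1.5, 0]]]' --gripper 85

```text
time_s: 0.93
tcp_pos: [419.3, 299.8, 216.0]
tool_rot: [-3.141, -0.0, 2.678]
force: [0.2, 0.8, 0.0]
opening: 0.994
```

>>> arm_command --motion '[[[-24, -19.3, 1.5, 0], [-24, -19.3, 1.5, 0], [-24, -19.3, 1.5, 0], [-24, -19.3, 1.5, 0], [-24, -19.3, 1.5, 0], [-24, -19.3, 1.5, 0], [-24, -19.3, 1.5, 0], [-24, -19.3, 1.5, 0], [-24, -19.3, 1.5, 0], [-24, -19.3, 1.5, 0]]]'

```text
time_s: 1.77
tcp_pos: [547.5, 19.9, 200.9]
tool_rot: [-3.141, -0.001, 2.678]
force: [-0.3, 0.3, 0.4]
opening: 0.998
```

>>> arm_command --motion '[[[0, 0, 0, 6.6], [0, 0, 0, 6.6], [0, 0, 0, 6.6], [0, 0, 0, 6.6], [0, 0, 0, 6.6], [0, 0, 0, 6.6], [0, 0, 0, 6.6], [0, 0, 0, 6.6], [0, 0, 0, 6.6], [0, 0, 0, 0]]]'

```text
time_s: 2.6
tcp_pos: [547.0, 21.6, 200.9]
tool_rot: [-3.141, 0.0, 1.638]
force: [-0.0, -0.4, -0.3]
opening: 0.997
```

```bash
cat >> h.py <<'E'
from scipy.spatial.transform import Rotation as Ro
def wT():
    s=env.sense();T=np.eye(4);T[:3,:3]=Ro.from_euler('xyz',s['tool_rot']).as_matrix();T[:3,3]=s['tcp_pos']
    return T@env.get_calibration('wrist')['mount']
E
python3 - <<'E'
from h import *
s=env.sense();print(s['time_s'],s['tcp_pos'],s['tool_rot'],s['joint_positions'])
T=wT();np.save('T.npy',T);im,d=snap('wrist','w1')
cv2.imwrite('pics/w1.png',cv2.resize(im[...,::-1],(800,600),interpolation=cv2.INTER_CUBIC))
E
```

```text
2.6 [547.04314246  21.56562856 200.88032837] [-3.14063129e+00  4.09953613e-04  1.63844828e+00] [-0.32042914  0.54172966  0.34600629  1.84580017 -0.24635424  0.79694196
  0.22095248]
```

View pics/w1.png

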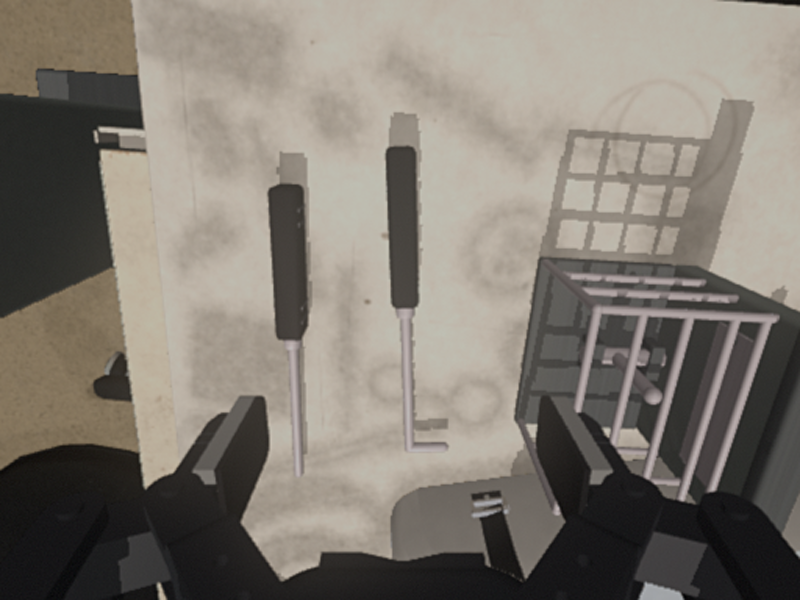

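The wrist view shows the hook rod handle from (400,148) to (405,308), the elbow at (409,447) and the foot tip at (447,447). The guard's front left top corner is at (597,308) and the pin top at (653,397).

```bash
python3 - <<'E'
from h import *
T=np.load('T.npy')
def P(l,z):
    uv=[np.array(p)/1.5625 for p in l]
    print(z,pts('wrist',uv,z=z,T=T).tolist(),'|',pts('wrist',uv,T=T).tolist())
P([(401,150),(404,306)],28)
P([(406,320),(409,447),(445,447)],14)
P([(597,308),(775,318)],105)
P([(653,397)],80)
P([(517,420),(541,262)],0)
P([(287,187),(290,337)],28);P([(297,472)],14)
P([(450,200),(500,350)],0)
E
```

```text
28 [[541.6, 96.6, 28.0], [550.6, -8.0, 28.0]] | [[541.6, 96.6, 28.4], [550.6, -7.5, 29.2]]
14 [[553.3, -24.0, 14.0], [563.5, -135.8, 14.0], [593.0, -133.8, 14.0]] | [[553.1, -22.7, 17.4], [563.2, -132.7, 18.2], [592.4, -131.1, 17.8]]
105 [[651.3, 25.7, 105.0], [747.9, 26.4, 105.0]] | [[649.8, 26.8, 108.2], [744.6, 27.7, 108.9]]
80 [[710.1, -39.6, 80.0]] | [[710.9, -40.3, 78.8]]
0 [[652.8, -113.2, 0.0], [650.7, 23.4, 0.0]] | [[649.9, -107.4, 9.1], [648.0, 25.4, 8.3]]
28 [[469.4, 68.9, 28.0], [470.2, -37.2, 28.0]] | [[468.9, 68.6, 25.7], [470.2, -37.1, 28.2]]
14 [[471.5, -166.9, 14.0]] | [[472.4, -163.3, 18.3]]
0 [[578.6, 64.1, 0.0], [629.9, -50.1, 0.0]] | [[578.6, 64.2, 0.6], [629.9, -50.2, -0.1]]
```

>>> arm_command --motion '[[[8, 0.4, 22, -1.3], [8, 0.4, 22, 0], [7.4, 0.2, 22, 0], [0, 0, 22, 0], [0, 0, 22, 0], [0, 0, 22, 0], [0, 0, 22, 0], [0, 0, 16, 0], [0, 0, 6, 0], [0, 0, 0, 0]]]' --gripper 50

```text
time_s: 3.48
tcp_pos: [545.2, 44.8, 23.9]
tool_rot: [-3.139, -0.0, 1.666]
force: [-0.8, 0.0, -1.1]
opening: 0.585
```

```bash
python3 - <<'E'
from h import *
s=env.sense();print(s['time_s'],s['tcp_pos'],s['tool_rot'],s['opening'])
T=wT();np.save('T.npy',T);im,d=snap('wrist','w2')
E
```

```text
3.4833 [545.2426673   44.75126959  23.89399202] [-3.13856862e+00 -4.86499326e-04  1.66567865e+00] 0.5851422636600605
```

View pics/w2.png

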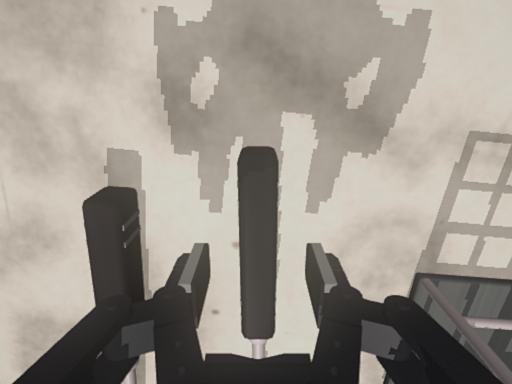

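The handle (258,240) lies centred and parallel between the jaws. I'll descend the last bit and close.

>>> arm_command --motion '[[[0, 0, 9, 0], [0, 0, 6, 0], [0, 0, 3, 0], [0, 0, 0, 0]]]'

```text
time_s: 3.87
tcp_pos: [546.1, 44.9, 6.9]
tool_rot: [-3.141, -0.0, 1.664]
force: [-0.2, -0.2, -0.3]
opening: 0.583
```

>>> arm_command --motion '[[[0, 0, 0, 0], [0, 0, 0, 0], [0, 0, 0, 0], [0, 0, 0, 0], [0, 0, 0, 0], [0, 0, 0, 0], [0, 0, 0, 0], [0, 0, 0, 0]]]' --gripper 0

```text
time_s: 4.53
tcp_pos: [546.7, 44.8, 7.8]
tool_rot: [3.141, -0.0, 1.664]
force: [-0.8, 0.3, 4.6]
opening: 0.223
```

>>> arm_command --motion '[[[0, 0, -6, 0], [0, 0, -14, 0], [0, 0, -18, 0], [0, 0, -18, 0], [0, 0, -18, 0], [0, 0, -18, 0], [0, 0, -18, 0], [0, 0, -18, 0], [0, 0, -10, 0], [0, 0, 0, 0]]]'

```text
time_s: 5.37
tcp_pos: [547.6, 44.9, 147.3]
tool_rot: [3.138, -0.0, 1.664]
force: [0.7, 0.2, -0.1]
opening: 0.223
```

>>> arm_command --motion '[[[1.4, -15.1, 0, 0], [1.4, -15.1, 0, 0], [1.4, -15.1, 0, 0], [1.4, -15.1, 0, 0], [1.4, -15.1, 0, 0], [1.4, -15.1, 0, 0], [0, 0, 0, -5], [0, 0, 0, -6], [0, 0, 0, -6], [0, 0, 0, -6]]]'

```text
time_s: 6.2
tcp_pos: [454.6, 44.8, 144.4]
tool_rot: [-3.14, -0.001, 2.071]
force: [0.6, 0.0, -1.3]
opening: 0.218
```

>>> arm_command --motion '[[[0, 0, 0, -6], [0, 0, 0, -6], [0, 0, 0, -6], [0, 0, 0, -6], [0, 0, 0, -6], [0, 0, 0, -6], [0, 0, 0, -6], [0, 0, 0, -6], [0, 0, 0, -6], [0, 0, 0, -6]]]'

```text
time_s: 7.03
tcp_pos: [454.6, 44.8, 144.3]
tool_rot: [3.141, -0.002, 3.118]
force: [-0.6, 0.6, -1.4]
opening: 0.22
```

```bash
python3 - <<'E'
from h import *
s=env.sense();print(s)
E
```

```text
{'time_s': 7.0333, 'joint_positions': array([-0.07073558,  0.5020195 , -0.12430104,  2.12330072,  0.11824723,
        0.52452326,  1.26442442]), 'joint_velocities': array([ 0.25838436,  0.01003866, -0.36510669, -0.00855262,  0.34529163,
        0.03138134,  0.88768115]), 'joint_torque': array([-1.34177998e+00, -4.23362911e+01,  1.51356636e-01, -1.16589001e+01,
       -3.52012748e-01, -3.97223525e-02, -9.37888026e-01]), 'tcp_pos': array([454.58005408,  44.77890495, 144.33019298]), 'tool_rot': array([ 3.14142034e+00, -2.03167766e-03,  3.11763639e+00]), 'force': array([-0.6483085 ,  0.61448777, -1.39274942]), 'moment': array([-0.02553306, -0.00982426, -0.00699163]), 'opening': 0.21950390590051425}
```

>>> arm_command --motion '[[[0, -14, 0, -0.8], [0, -17, 0, 0], [0, -17, 0, 0], [0, -17, 0, 0], [0, -17, 0, 0], [0, -17, 0, 0], [0, -17, 0, 0], [0, -17, 0, 0], [0, 0, 0, 0]]]'

```text
time_s: 7.78
tcp_pos: [452.1, -91.8, 144.3]
tool_rot: [-3.14, -0.002, 3.121]
force: [0.5, -0.7, 0.0]
opening: 0.218
```

>>> arm_command --motion '[[[0, 0, 14, 0], [0, 0, 16, 0], [0, 0, 16, 0], [0, 0, 16, 0], [0, 0, 16, 0], [0, 0, 10, 0], [0, 0, 6, 0], [0, 0, 0, 0], [0, 0, 0, 0]]]'

```text
time_s: 8.53
tcp_pos: [452.9, -87.7, 51.0]
tool_rot: [3.141, -0.001, 3.127]
force: [-0.4, -0.1, -1.1]
opening: 0.221
```

```bash
python3 - <<'E'
from h import *
s=env.sense();print(s['time_s'],s['tcp_pos'],s['tool_rot'])
T=wT();np.save('T.npy',T);im,d=snap('wrist','w3');i2,_=snap('side','s2')
f=2.4
a=cv2.resize(im[60:310,90:420,::-1],None,fx=f,fy=f,interpolation=cv2.INTER_CUBIC)
cv2.imwrite('pics/w3.png',a)
E
```

```text
8.5333 [452.86854699 -87.68860236  50.9954968 ] [ 3.14107121e+00 -9.79660744e-04  3.12674616e+00]
```

View pics/w3.png

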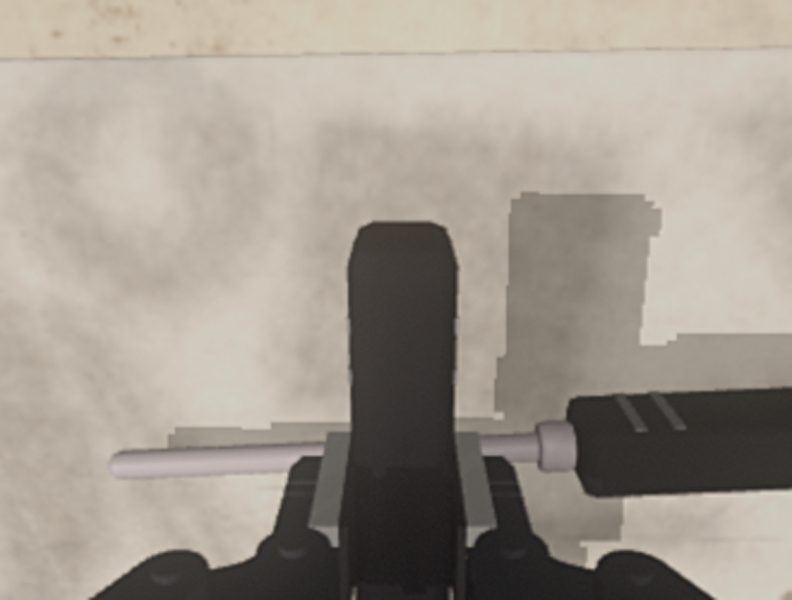

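The wrist view shows the handle gripped straight (400,350), with the straight rod undisturbed below. The hook end is out of this view, so I'll use the side camera.

```bash
python3 - <<'E'
from h import *
im=np.load('side.npz')['im'];cv2.imwrite('pics/s2c.png',cv2.resize(im[150:310,180:390,::-1],None,fx=3.6,fy=3.6,interpolation=cv2.INTER_CUBIC))
E
```

```text
(no output)
```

View pics/s2c.png

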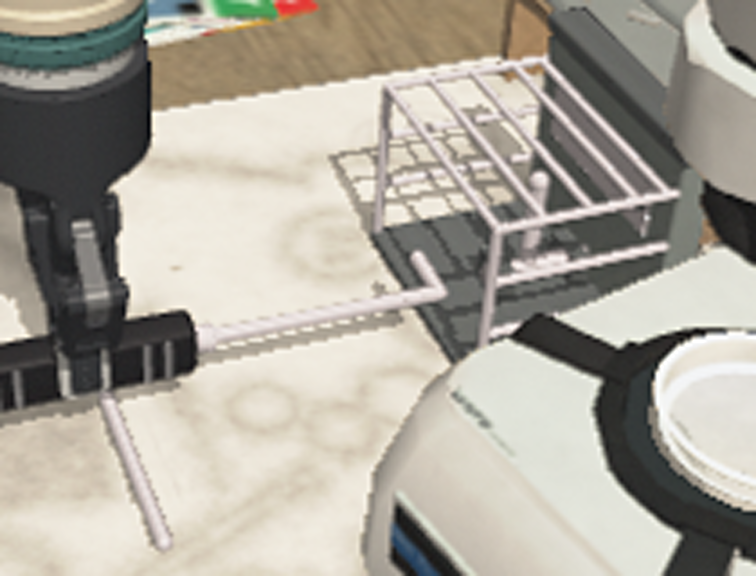

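```bash
python3 - <<'E'
from h import *
uv=[np.array(p)/3.6+[180,150] for p in[(205,340),(437,292),(419,260)]]
for z in(55,58,61):print(z,pts('side',uv,z=z).tolist())
print(pts('side',uv).tolist())
E
```

```text
55 [[516.6, -88.8, 55.0], [636.5, -88.5, 55.0], [638.0, -62.3, 55.0]]
58 [[515.7, -92.0, 58.0], [634.8, -91.8, 58.0], [636.3, -65.7, 58.0]]
61 [[514.8, -95.3, 61.0], [633.2, -95.0, 61.0], [634.6, -69.2, 61.0]]
[[514.7, -95.7, 61.3], [633.3, -94.8, 60.7], [634.2, -69.9, 61.7]]
```

>>> arm_command --motion '[[[-8, 0.1, 0, -0.8], [-12, 0.1, 0, 0], [-12, 0.1, 0, 0], [-12, 0.1, 0, 0], [-12, 0.1, 0, 0], [-12, 0.1, 0, 0], [-12, 0.1, 0, 0], [-8, 0, 0, 0], [-4, 0, 0, 0], [0, 0, 0, 0]]]'

```text
time_s: 9.47
tcp_pos: [546.4, -87.7, 51.6]
tool_rot: [3.142, 0.002, 3.141]
force: [0.2, 0.2, -0.7]
opening: 0.219
```

```bash
python3 - <<'E'
from h import *
s=env.sense();print(s['time_s'],s['tcp_pos'],s['tool_rot'],s['force'])
im,d=snap('side','s3');i2,d2=snap('scene','sc3')
a=cv2.resize(im[160:270,230:380,::-1],(800,587),interpolation=cv2.INTER_CUBIC)
cv2.imwrite('pics/s3c.png',a)
E
```

```text
9.4667 [546.37981437 -87.70230303  51.61946907] [3.14152915e+00 1.61467294e-03 3.14059538e+00] [ 0.1688099   0.23274527 -0.70588394]
```

View pics/s3c.png

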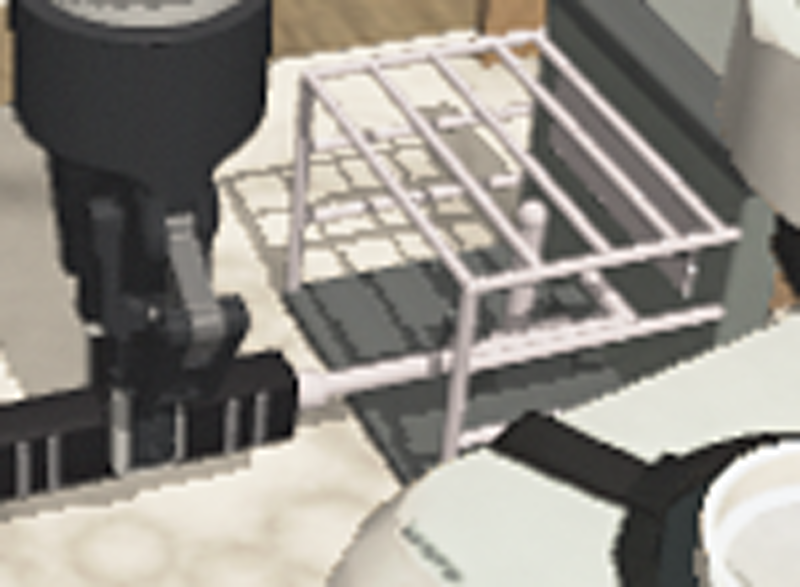

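```bash
python3 - <<'E'
from h import *
uv=[np.array(p)/5.333+[230,160] for p in[(628,318),(590,274),(530,207)]]
print(pts('side',uv,z=59).tolist(),pts('side',uv[2:],z=78).tolist());print(pts('side',uv).tolist())
E
```

```text
[[729.6, -87.7, 59.0], [729.1, -61.0, 59.0], [727.4, -17.4, 59.0]] [[712.9, -41.2, 78.0]]
[[728.3, -89.5, 60.7], [727.5, -63.4, 61.0], [711.4, -43.7, 80.0]]
```

Foot is at x≈728 behind the pin (x≈712, y≈-43), tip at y≈-61. Now I'll slide left, then pull.

>>> arm_command --motion '[[[0, 3, 0, 0], [0, 5, 0, 0], [0, 5, 0, 0], [0, 5, 0, 0], [0, 5, 0, 0], [0, 4, 0, 0], [0, 2, 0, 0], [0, 0, 0, 0], [0, 0, 0, 0]]]'

```text
time_s: 10.32
tcp_pos: [545.2, -58.7, 51.3]
tool_rot: [-3.141, -0.0, 3.141]
force: [-0.5, -0.8, -1.2]
opening: 0.221
```

>>> arm_command --motion '[[[2, 0, 0, 0], [2, 0, 0, 0], [2, 0, 0, 0], [2, 0, 0, 0], [2, 0, 0, 0], [2, 0, 0, 0], [2, 0, 0, 0], [2, 0, 0, 0], [2, 0, 0, 0], [2, 0, 0, 0]]]'

```text
time_s: 11.15
tcp_pos: [525.2, -58.9, 51.4]
tool_rot: [-3.141, 0.0, 3.14]
force: [2.7, -1.0, -1.7]
opening: 0.221
```

>>> arm_command --motion '[[[3, 0, 0, 0], [3, 0, 0, 0], [3, 0, 0, 0], [3, 0, 0, 0], [3, 0, 0, 0], [3, 0, 0, 0], [2, 0, 0, 0], [2, 0, 0, 0], [0, 0, 0, 0]]]'

```text
time_s: 11.9
tcp_pos: [502.5, -58.7, 51.3]
tool_rot: [-3.142, -0.001, 3.14]
force: [2.0, -0.4, -1.2]
opening: 0.216
```

>>> arm_command --motion '[[[1, 0, 0, 0], [1, 0, 0, 0], [1, 0, 0, 0], [0, 0, 0, 0]]]'

```text
time_s: 12.23
tcp_pos: [500.5, -58.4, 51.3]
tool_rot: [3.141, 0.001, 3.141]
force: [2.4, -0.3, -1.5]
opening: 0.221
```

>>> arm_command --motion '[[[1, 0, 0, 0], [1, 0, 0, 0], [0, 0, 0, 0]]]'

```text
time_s: 12.48
tcp_pos: [500.3, -58.4, 51.6]
tool_rot: [3.141, 0.004, 3.141]
force: [6.1, -0.0, -3.3]
opening: 0.217
```

>>> arm_command --motion '[[[1, 0, 0, 0], [1, 0, 0, 0], [0, 0, 0, 0]]]'

```text
time_s: 12.73
tcp_pos: [500.1, -58.3, 51.9]
tool_rot: [3.141, 0.008, 3.141]
force: [9.0, -0.3, -3.5]
opening: 0.22
```

>>> arm_command --motion '[[[1, 0, 0, 0], [1, 0, 0, 0], [0, 0, 0, 0], [0, 0, 0, 0]]]'

```text
time_s: 13.07
tcp_pos: [500.0, -58.2, 52.1]
tool_rot: [3.141, 0.011, 3.14]
force: [11.7, 0.1, -5.3]
opening: 0.221
```

```bash
python3 - <<'E'
from h import *
s=env.sense();print(s['time_s'],s['tcp_pos'],s['tool_rot'],s['force'])
im,d=snap('side','s4')
a=cv2.resize(im[160:270,230:380,::-1],(800,587),interpolation=cv2.INTER_CUBIC)
cv2.imwrite('pics/s4c.png',a)
E
```

```text
13.0667 [499.98894584 -58.21055326  52.07860065] [3.14079247 0.01085748 3.14049807] [11.70005959  0.1349985  -5.28691635]
```

View pics/s4c.png

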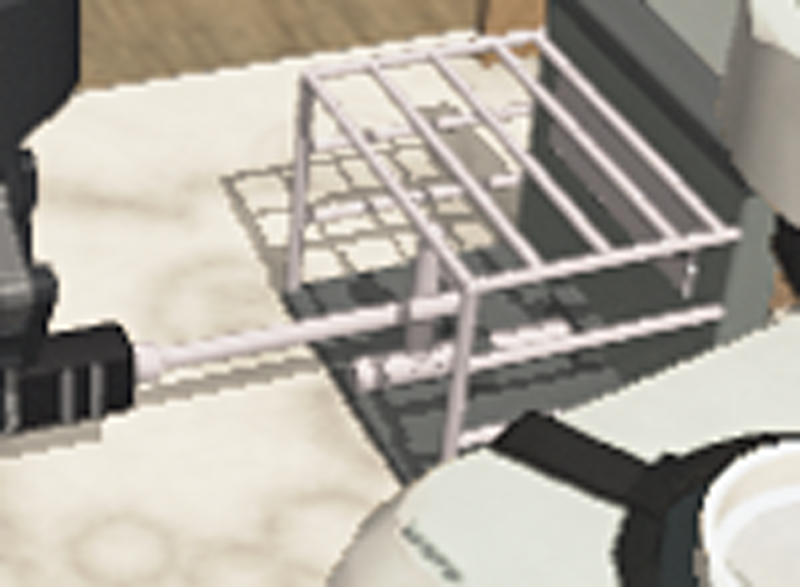

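Pin has moved to about (425,250), i.e. x≈672, at its stop: force rose to 12 N with no further travel. Now I'll back off, shift right and withdraw.

>>> arm_command --motion '[[[-3, 0, 0, 0], [-3, 0, 0, 0], [-3, 0, 0, 0], [-3, 0, 0, 0], [-2, 0, 0, 0], [0, 0, 0, 0], [0, 0, 0, 0]]]'

```text
time_s: 13.7
tcp_pos: [507.6, -58.6, 51.2]
tool_rot: [3.142, -0.001, 3.14]
force: [-0.2, -0.3, -0.7]
opening: 0.219
```

>>> arm_command --motion '[[[0, -3, 0, 0], [0, -5, 0, 0], [0, -5, 0, 0], [0, -5, 0, 0], [0, -5, 0, 0], [0, -4, 0, 0], [0, -2, 0, 0], [0, 0, 0, 0], [0, 0, 0, 0]]]'

```text
time_s: 14.45
tcp_pos: [508.1, -87.7, 51.3]
tool_rot: [3.141, -0.0, 3.14]
force: [-0.5, 0.9, -0.5]
opening: 0.218
```

>>> arm_command --motion '[[[5, 0, 0, 0], [8, 0, 0, 0], [8, 0, 0, 0], [8, 0, 0, 0], [8, 0, 0, 0], [8, 0, 0, 0], [8, 0, 0, 0], [8, 0, 0, 0], [4, 0, 0, 0], [0, 0, 0, 0]]]'

```text
time_s: 15.28
tcp_pos: [441.7, -87.7, 51.3]
tool_rot: [-3.142, -0.002, 3.14]
force: [-0.0, 0.2, -2.1]
opening: 0.218
```

>>> arm_command --motion '[[[0, 0, -8, 0], [0, 0, -14, 0], [0, 0, -14, 0], [0, 0, -14, 0], [0, 0, -14, 0], [0, 0, -14, 0], [0, 0, -10, 0], [0, 0, -6, 0], [0, 0, 0, 0]]]'

```text
time_s: 16.03
tcp_pos: [444.5, -87.8, 146.8]
tool_rot: [-3.141, 0.003, 3.14]
force: [-0.0, 0.5, -0.9]
opening: 0.219
```

>>> arm_command --motion '[[[0, 10, 0, 0], [0, 17, 0, 0], [0, 17, 0, 0], [0, 17, 0, 0], [0, 17, 0, 0], [0, 17, 0, 0], [0, 17, 0, 0], [0, 12, 0, 0], [0, 8, 0, 0], [0, 0, 0, 0]]]'

```text
time_s: 16.87
tcp_pos: [442.9, 46.8, 144.8]
tool_rot: [3.141, -0.001, -3.139]
force: [0.1, -0.6, -0.7]
opening: 0.218
```

>>> arm_command --motion '[[[0, 0, 0, 6], [0, 0, 0, 6], [0, 0, 0, 6], [0, 0, 0, 6], [0, 0, 0, 6], [0, 0, 0, 6], [0, 0, 0, 6], [0, 0, 0, 6], [0, 0, 0, 6], [0, 0, 0, 6]]]'

```text
time_s: 17.7
tcp_pos: [443.0, 43.5, 145.0]
tool_rot: [-3.141, 0.0, 2.087]
force: [0.4, 0.1, -0.6]
opening: 0.219
```

>>> arm_command --motion '[[[0, 0, 0, 6], [0, 0, 0, 6], [0, 0, 0, 6], [0, 0, 0, 6], [0, 0, 0, 3], [0, 0, 0, 0], [0, 0, 0, 0]]]'

```text
time_s: 18.28
tcp_pos: [443.1, 43.9, 145.1]
tool_rot: [-3.141, 0.001, 1.623]
force: [0.5, 0.0, -1.1]
opening: 0.222
```

>>> arm_command --motion '[[[-0.5, 8, 0, 0], [-0.7, 14, 0, 0], [-0.7, 14, 0, 0], [-0.7, 14, 0, 0], [-0.7, 14, 0, 0], [-0.7, 14, 0, 0], [-0.7, 14, 0, 0], [-0.5, 8, 0, 0], [0, 3, 0, 0], [0, 0, 0, 0]]]'

```text
time_s: 19.12
tcp_pos: [546.9, 44.2, 145.1]
tool_rot: [-3.142, 0.0, 1.622]
force: [-0.5, 0.3, -1.3]
opening: 0.221
```

>>> arm_command --motion '[[[0, 0, 10, 0], [0, 0, 18, 0], [0, 0, 18, 0], [0, 0, 18, 0], [0, 0, 18, 0], [0, 0, 18, 0], [0, 0, 14, 0], [0, 0, 10, 0], [0, 0, 4, 0], [0, 0, 0, 0]]]'

```text
time_s: 19.95
tcp_pos: [545.3, 44.3, 16.3]
tool_rot: [-3.139, 0.0, 1.622]
force: [-0.3, -0.4, -0.4]
opening: 0.221
```

>>> arm_command --motion '[[[0, 0, 3, 0], [0, 0, 2, 0], [0, 0, 0, 0]]]'

```text
time_s: 20.2
tcp_pos: [546.7, 44.5, 12.6]
tool_rot: [3.141, -0.0, 1.622]
force: [-0.2, -0.5, -0.6]
opening: 0.218
```

>>> arm_command --motion '[[[0, 0, 2, 0], [0, 0, 1, 0], [0, 0, 1, 0], [0, 0, 0, 0], [0, 0, 0, 0]]]'

```text
time_s: 20.62
tcp_pos: [546.4, 44.5, 8.3]
tool_rot: [-3.142, -0.0, 1.622]
force: [-0.1, -0.3, -1.0]
opening: 0.219
```

>>> arm_command --motion '[[[0, 0, 0.7, 0], [0, 0, 0.5, 0], [0, 0, 0, 0]]]'

```text
time_s: 20.87
tcp_pos: [546.6, 44.4, 7.8]
tool_rot: [3.141, -0.0, 1.622]
force: [-2.2, -0.8, 5.0]
opening: 0.219
```

Contact at z≈7.8, the height it had when gripped. Release to 50 mm and retreat.

>>> arm_command --motion '[[[0, 0, 0, 0], [0, 0, 0, 0], [0, 0, 0, 0], [0, 0, 0, 0], [0, 0, 0, 0], [0, 0, 0, 0]]]' --gripper 50

```text
time_s: 21.37
tcp_pos: [546.4, 44.4, 7.0]
tool_rot: [-3.141, 0.0, 1.622]
force: [-0.2, -0.4, -1.0]
opening: 0.585
```

>>> arm_command --motion '[[[0, 0, -6, 0], [0, 0, -12, 0], [0, 0, -18, 0], [0, 0, -24, 0], [0, 0, -26, 0], [0, 0, -26, 0], [0, 0, -26, 0], [0, 0, -26, 0], [0, 0, -20, 0], [0, 0, 0, 0]]]'

```text
time_s: 22.2
tcp_pos: [549.1, 44.3, 196.3]
tool_rot: [3.133, -0.001, 1.622]
force: [0.2, -0.2, 0.7]
opening: 0.586
```

```bash
python3 - <<'E'
from h import *
s=env.sense();print(s['time_s'],s['tcp_pos'],s['tool_rot'],s['force'],s['opening'])
T=wT();np.save('T.npy',T);im,d=snap('wrist','w5')
cv2.imwrite('pics/w5.png',cv2.resize(im[...,::-1],(800,600),interpolation=cv2.INTER_CUBIC))
E
```

```text
22.2 [549.14698001  44.33678468 196.34724088] [ 3.13278331e+00 -8.09526123e-04  1.62153634e+00] [ 0.23651916 -0.22222955  0.69239744] 0.5856228324722201
```

View pics/w5.png

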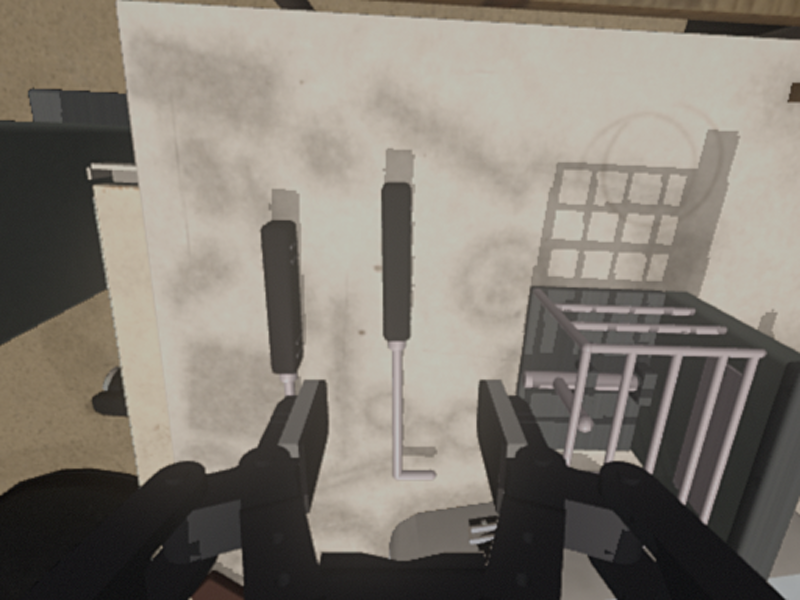

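The hook rod lies free and flat: handle (397,260), hook end (435,475). The pin top is at (585,424), towards the front. I'll check the numbers before handing in.

```bash
python3 - <<'E'
from h import *
T=np.load('T.npy')
def P(l,z):
    uv=[np.array(p)/1.5625 for p in l]
    print(z,pts('wrist',uv,z=z,T=T).tolist(),'|',pts('wrist',uv,T=T)[:,2].tolist())
P([(397,184),(397,338)],28);P([(398,472),(432,475)],14);P([(585,424)],80);P([(279,223),(284,371)],28);P([(583,350)],105)
d0=np.load('side.npz')  # last side
im,d=env.camera('side');c=cv2.imread('pics/side.png')[...,::-1]
print('straight rod diff',cv2.absdiff(im,np.ascontiguousarray(c))[205:305,185:232].mean())
E
```

```text
28 [[545.1, 99.1, 28.0], [550.0, -7.7, 28.0]] | [23.8, 28.5]
14 [[556.7, -134.4, 14.0], [585.0, -136.2, 14.0]] | [18.8, 19.2]
80 [[671.3, -39.0, 80.0]] | [80.2]
28 [[469.3, 70.5, 28.0], [469.1, -37.6, 28.0]] | [19.6, 28.4]
105 [[649.6, 23.6, 105.0]] | [106.9]
straight rod diff 4.8966666666666665
```

```bash
python3 - <<'E'
from h import *
def cloud(n,d):
    v,u=np.mgrid[0:384,0:512];c=env.get_calibration(n);K=c['camera_matrix'];E=c['extrinsics']
    r=np.stack([(u-K[0,2])/K[0,0],-(v-K[1,2])/K[1,1],-np.ones_like(d)],-1)*d[...,None]
    w=(r@E[:3,:3].T+E[:3,3]);return w[d>0]
A=np.load('cloud.npy')
n1=384*512
def pin(w):
    m=(w[:,2]>45)&(w[:,2]<84)&(abs(w[:,1]+43)<9)&(w[:,0]>655)&(w[:,0]<735); q=w[m]; return m.sum(),np.median(q,0).round(1),q[:,0].min().round(1),q[:,0].max().round(1)
print('before',pin(A))
for n in('side','scene'):
    im,d=env.camera(n); print(n,'after',pin(cloud(n,d)))
    if n=='side':
        cv2.imwrite('pics/f.png',np.hstack([cv2.resize(x[170:290,180:340],(400,300),interpolation=cv2.INTER_CUBIC) for x in (cv2.imread('pics/side.png'),im[...,::-1])]))
E
```

```text
before (np.int64(86), array([711. , -43.8,  67.9]), np.float64(706.8), np.float64(717.0))
side after (np.int64(66), array([671.1, -44.2,  60.4]), np.float64(667.5), np.float64(678.9))
scene after (np.int64(51), array([670.8, -44. ,  64.4]), np.float64(667.8), np.float64(676.8))
```

View pics/f.png

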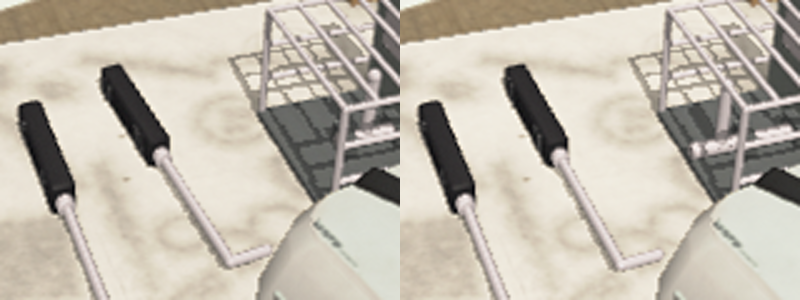

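The pin moved from x=711.0 to 671.0, which is 40 mm. The straight rod is unchanged in the before/after picture, and the hook rod lies flat and clear.

```bash
python3 -c "
from station import env
print(env.sense()['time_s']);print(env.hand_in())"
```

```text
22.4
the job is handed in; nothing more can be done
None
```

The bolt is fully drawn and the job is handed in, at 22.4 s on the robot's clock. I hooked the rod's foot behind the pin under the guard and pulled the bolt to its stop. I then withdrew the rod, laid it back where it had been and let go.

What the last checks showed:
- **Bolt:** the fixed cameras' depth readings put the pin at x ≈ 711 before and x ≈ 671 after, so it moved 40 mm. At the stop the pull rose to about 12 N with almost no further movement (the bolt's friction is about 2 N).
- **Disagreement:** my hand-read pin positions in the wrist pictures gave only 37–39 mm. I put that down to reading error of about 2 mm and trusted the depth readings and the force at the stop.
- **Hooked rod:** it lies flat, with the foot's end about 60 mm from the guard, and the gripper was about 190 mm above the desk at hand-in.
- **Straight rod:** it looks unmoved in the before and after pictures, and its measured position agrees within about 2 mm. The side-camera image difference over that area was 4.9 grey levels on average, which I did not look into further.
- **Gripper:** it stayed outside the guard throughout, and the readings never showed more than about 13 N at the wrist.

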